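# Clamp the plate-rack spindle

## Robot

A 6-joint arm with a two-finger parallel gripper is mounted at the origin on the work surface. World frame = base frame: x ahead of the robot, y to its left, z up, the work surface at z = 0. Lengths are in m, angles in rad, forces in N, time in s.
With the tool pointing down it reaches from about 0.275 to 0.85 m from the base axis. Payload 5.2 kg.
Tool frame: the origin (TCP) lies on the centre line of the jaws, within the pads' length; the fingertips stand 14 mm ahead of it and the grasp point (between the pads) lies 5 mm behind it; z points along the fingers, y is the direction in which the jaws open and shut (so a half turn about z gives the same grasp; the last joint's range is limited). The gripper opens to 85 mm and grips with 20 to 120 N. Pads are 22 mm wide; open, the fingers measure 114 mm over their backs; the gripper's body (76 mm by 85 mm) begins 54 mm behind the grasp point. The pads swing forward as they close: fully open they stand 13 mm farther back than shut.
Start: joints at [-1.39, 0.259, 1.535, -0, 1.348, -0.203], TCP at [0.206, -0.51, 0.245] pointing down, gripper open.
Joint ranges: [-3.14, 3.14], [-0.91, 2.08], [0.19, 2.58], [-1.22, 4.36], [0.22, 2.71], [-3.12, 3.12]. Speed limits (rad/s): [2.57, 2.57, 3.14, 3.14, 3.14, 3.14].

## Interface

Orientations are given as a 3x3 rotation matrix whose columns are the frame's x, y, z axes.
In Python, from bench import manip gives the robot as it stands.
- The arm moves only by the shell command python3 -m crank 'ROWS' [OPENING] [FORCE]. ROWS is JSON, a list of rows, each an object with "dp": the shift along the tool's x, y, z in cm, a list of three; "angular": the turn, a rotation vector about the tool's x, y, z in rad, a list of three. A call has exactly 5 rows; each row is the pose to reach, as a shift and turn from the pose commanded when the call began, along the tool's axes at that moment; what a row does not reach only later rows make up. A row lasts 1/8 s, in which the tool goes at most 62.5 mm and 10.7 degrees, less where a joint would pass 70% of its speed; a pose out of reach is approached as far as the arm can. A call with a gripper value outside its range is refused whole. OPENING is the opening, from 0 (shut) to 1 (fully open), set as the call begins (- or left out, the last holds). The fingers move at their own pace and stop on an object; FORCE is the grip in N (left out, the last holds). Time passes only in rows, so rows that repeat a pose let the fingers close, or fill a call up. It gives the time, the measured TCP pose, the force and the opening at its end, in the units of the state.
- manip.read_state(): the state, without advancing time (a new reading comes with each control period).
- manip.get_image(name): name is "scene" or "top" or "wrist"; returns a dict with "pixels" (420x560x3 uint8, red, green, blue), "mtx" (3x3 intrinsics, pixels), "k1" (the pictures are not rectified: a ray, as slopes to the right and down, at radius r is drawn at 1 + k1 r^2 times it, then the intrinsics apply), "xyz" and "attitude" of the camera in the world. Camera axes: x right, y up, looking along -z (the intrinsics and any distortion apply to the point x, -y, -z); pixel columns grow to the right and rows downward; lengths in m; the calibration is good to about 2 mm. A picture is of the moment at which its call begins. There is no depth.
- manip.hand_in(): hands the job in, once; it reports no verdict.
The state is a dict: "time_s": time; "joints": joint angles; "joint_vel": joint speeds; "effort": joint torques, N m; "position": TCP position; "ee_rot": TCP orientation; "contact_force": force on the tool from outside, world axes, zero at the start; "torque": the same for the moment, N m; "width": finger opening in m.
Only numpy, scipy, OpenCV 4.12 (cv2) and the standard library are available. Lean on these libraries where they do the work, as an engineer would, in place of code of your own. Each camera call takes 0.05 s, during which the arm holds its last target. There are 200 camera calls.

## Task

Take the tallest turned spindle out of the wooden drying block and stand it, foot down, in the square socket of the bar clamp on the counter. Let it go, then pump the clamp's trigger until the sprung pad on the jaw presses the spindle lightly but surely against the fixed jaw, stopping well before the pad is pushed all the way in. Move the jaw only with the trigger, leave everything else where it is, and finish while still holding the trigger squeezed with the spindle gripped: do not let go.

Things in the scene. Friction and masses are not known exactly. Their poses are not given: they have to be found in the camera images.
- spindle_mid (a point): The spindle: the tallest of three turned pale-wood parts standing upright in the drying block, a spare for the plate rack; 180 mm long. This point is on its axis half-way up (90 mm above its foot); z along it, upwards. Lower 82 mm: plain round, 18 mm across; a 21 mm bead at 96 mm; from 110 to 168 mm above the foot a plain round neck 16 mm across (good place to grip), then a 19 mm rim at the top. About 50 g.
- spindle_foot (a point): Centre of the spindle's flat lower end.
- stub_a_mid (a point): A short turned part 100 mm high standing in another hole of the block (leave it there); point 50 mm above its foot.
- stub_b_mid (a point): A short plain dowel 108 mm high, 18 mm across, standing in another hole of the block (leave it there); point 50 mm above its foot.
- block: Fixed wooden drying block, 64 x 190 mm, 45 mm high, three square 26 mm holes in a row along its y axis, 60 mm apart, 37 mm deep (hole floor 8 mm above the counter). Which part stands in which hole varies. Origin under its centre.
- socket (a point): Centre of the mouth of the clamp's square socket, 35 mm above the counter; hole 26 x 26 mm, 27 mm deep (floor 8 mm above the counter). Axes: x is the way the moving jaw travels, z up. The fixed steel jaw is the +x wall of the hole and goes on up to 78 mm above the counter, 62 mm wide; the moving jaw comes from -x, 38 to 70 mm above the counter.
- handle (a point): Middle of the upright fixed grip of the one-hand bar clamp, 110 mm above the counter, 137 mm on the -x side of the socket. Grip 14 mm thick along x, 26 mm wide along y, from 65 to 140 mm above the counter. Axes as for the socket. The clamp is screwed down.
- trigger_grip (a point): Point on the steel trigger lever at grip height (about 110 mm above the counter), on the -x side of the fixed grip. Lever 10 mm thick, 24 mm wide, top 135 mm above the counter. It pivots 20 mm above the counter. Outside measure over trigger and fixed grip at this height: 59 mm at rest, 32 to 36 mm fully squeezed; the fixed grip does not move. The lever leans 0.05 rad away from the grip at rest and 0.25 rad towards it when squeezed. The housing below reaches up to 72 mm.
- trigger (a joint): Trigger angle: 0 at rest, 0.30 rad squeezed fully (stop). A spring returns it when let go (2 to 4 N at the grip, up to about 9 N more when the jaw presses). Each full squeeze followed by a full return pushes the jaw bar on by 8 mm (two 4 mm teeth), the first one 6 to 11 mm; a squeeze of less than about two thirds may gain only one tooth. A catch keeps the bar from going back; there is no release.
- bar (a joint): Jaw bar advance in m along the socket's +x, 0 fully back, 0.060 at most; it only moves forward. At 0 the pad's face is 34 mm from the near side of a spindle that stands against the fixed jaw. The start varies from 0 to 18 mm.
- pad (a joint): How far the sprung pad is pressed in towards the jaw plate, in m: 0 free, 0.020 fully in. The spring is 1.2 N per mm. A good hold is 2 to 16 mm pressed in (about 2 to 20 N); beyond 20 mm it bottoms out and the spindle is crushed.
- pad_face (a point): Centre of the flat rubber face (40 mm wide, 28 mm high) of the sprung pad on the moving jaw, 54 mm above the counter; moves along the socket's x.
- jaw_plate (a point): Centre of the front of the steel plate at the end of the jaw bar, behind the sprung pad; the pad's face is 26 mm ahead of it when free and 6 mm when fully pressed in.
- mug: White mug, 80 mm across, 95 mm high; bystander. Origin under its centre.
- glue: White plastic bottle, 52 mm across, 130 mm high; bystander. Origin under its centre.
- jar: Glass jar with a steel cap, 72 mm across, 90 mm high; bystander. Origin under its centre.
- screwdriver: Screwdriver lying on the counter, about 200 mm long; bystander.
- bowl: White bowl, 130 mm across, 50 mm high; bystander. Origin under its centre.
Things that resemble listed ones, but are neither listed nor needed, are in the scene too. What is shaped like the part that bears spindle_mid but blue or turquoise is not meant.

How it is judged:
On the way, in this order (a step that is already met when the one before it is completed fails the run):
1. the spindle stands in the clamp's socket, let go, before the jaw presses it (horizontal distance between spindle_foot and socket below 0.01 m and z of spindle_foot in the frame of socket below -0.022 m and angle between spindle_mid's own z axis and vertical below 0.15 rad and contact force between the fingers and spindle below 0.2 N and contact force between pad and spindle below 0.5 N), for 0.3 s.
2. the pumped jaw presses the spindle (contact force between pad and spindle above 2 N), for 0.2 s.
At the end, for the whole second after the job is handed in: The spindle stands in the socket (foot within 10 mm of its middle and at least 22 mm below its mouth, tilt under 0.15 rad), not touched by the fingers; the pad presses it with 2 to 20 N; the fingers still hold the trigger squeezed (over 0.06 rad, over 1 N) (horizontal distance between spindle_foot and socket below 0.01 m and z of spindle_foot in the frame of socket below -0.022 m and angle between spindle_mid's own z axis and vertical below 0.15 rad and contact force between pad and spindle between 2 and 20 N and value of joint trigger above 0.06 rad and contact force between the fingers and trigger above 1 N and contact force between the fingers and spindle below 0.2 N); the arm keeps its last pose, push and grip.
It fails at once if the spindle is crushed: pad force above 24 N (contact force between pad and spindle above 24 N).
It fails at once if the jaw bar or pad is pushed by the robot instead of the trigger (contact force between any of the fingers, the arm and bar above 1 N).
It fails at once if a bystander is moved more than 30 mm (distance of any of mug, glue, jar, screwdriver, bowl from where it was at the start of the episode above 0.03 m).
It fails at once if a short part is moved more than 30 mm (distance of any of stub_a_mid, stub_b_mid from where it was at the start of the episode above 0.03 m).
It also fails if it takes over 54 s, if anything falls off the work surface, if the arm or the gripper's body presses on something with over 40 N, if the wrist force passes 120 N, or if a joint passes its speed limit or range.

## Working session

There is one attempt and no reset: what is moved stays moved. The work goes in short steps, Python scripts to look and compute and a shell command to move; the robot and the scene stay as the last step left them, time stands still between calls to the robot, and variables do not carry over. Pictures are saved under pics/ and viewed, about 8 in all and at most 12, crops included, and the job is handed in when it is done.

```bash
mkdir -p pics
cat > h.py <<'E'
import numpy as np, cv2, pickle
from bench import manip
def snap(n,f):
    im=manip.get_image(n); pickle.dump(im,open(f'pics/{f}.pkl','wb')); cv2.imwrite(f'pics/{f}.png',im['pixels'][:,:,::-1]); return im
def load(f): return pickle.load(open(f'pics/{f}.pkl','rb'))
def ray(im,u,v):
    K=np.array(im['mtx']); d=np.array([(u-K[0,2])/K[0,0],(v-K[1,2])/K[1,1]]); s=d.copy()
    for _ in range(30): s=d/(1+im['k1']*(s@s))
    return np.array(im['xyz']),np.array(im['attitude'])@np.array([s[0],-s[1],-1])
def atz(im,u,v,z):
    o,d=ray(im,u,v); return o+d*(z-o[2])/d[2]
def proj(im,p):
    c=np.array(im['attitude']).T@(np.array(p)-im['xyz']); s=np.array([c[0],-c[1]])/-c[2]
    s=s*(1+im['k1']*(s@s)); K=np.array(im['mtx']); return np.round([K[0,0]*s[0]+K[0,2],K[1,1]*s[1]+K[1,2]],1)
def crop(f,x0,y0,x1,y1,k):
    im=cv2.imread(f'pics/{f}.png')[y0:y1,x0:x1]; cv2.imwrite(f'pics/{f}_c{x0}_{y0}.png',cv2.resize(im,None,fx=k,fy=k,interpolation=cv2.INTER_CUBIC))
E
python3 - <<'E'
from h import *
for n in ['scene','top']:
    im=snap(n,n+'0'); print(n,im['xyz'],im['attitude'],im['k1'],im['mtx'])
a=cv2.imread('pics/scene0.png');b=cv2.imread('pics/top0.png')
s=manip.read_state();print(s)
E
```

```text
scene [1.34211606 0.4432712  0.77784165] [[-0.51386079 -0.50627632  0.69255424]
 [ 0.85765707 -0.32131616  0.40147264]
 [ 0.01927278  0.80027509  0.59932324]] -0.05354111677879222 [[471.50068496   0.         278.34369594]
 [  0.         471.50068496 212.24634369]
 [  0.           0.           1.        ]]
top [ 0.38790608 -0.03541259  1.12860724] [[-0.02550735  0.98502617 -0.17050756]
 [-0.99938498 -0.02923196 -0.01936914]
 [-0.02406338  0.16990863  0.98516598]] 0.027173430931654034 [[389.21086307   0.         282.59733639]
 [  0.         389.21086307 207.85786366]
 [  0.           0.           1.        ]]
{'time_s': 0.1, 'joints': array([-1.38981186e+00,  2.59269912e-01,  1.53594326e+00,  1.53921247e-05,
        1.34802214e+00, -2.02792113e-01]), 'joint_vel': array([ 0.000733  , -0.00170562, -0.00364705,  0.00035129, -0.00127781,
        0.00017686]), 'effort': array([ 2.91265416e-03, -4.46973467e+01, -2.91246021e+01, -2.28651415e-04,
        6.30815528e-03,  1.31095646e-05]), 'position': array([ 0.20588311, -0.509535  ,  0.24457012]), 'ee_rot': array([[ 9.27258532e-01,  3.74421601e-01, -2.80907297e-04],
       [ 3.74421547e-01, -9.27257184e-01,  1.61852305e-03],
       [ 3.45536683e-04, -1.60596705e-03, -9.99998651e-01]]), 'contact_force': array([0.04670833, 0.37121473, 0.13613045]), 'torque': array([ 0.00465156, -0.00069497,  0.02383072]), 'width': 0.08589214794448935}
```

View pics/top0.png

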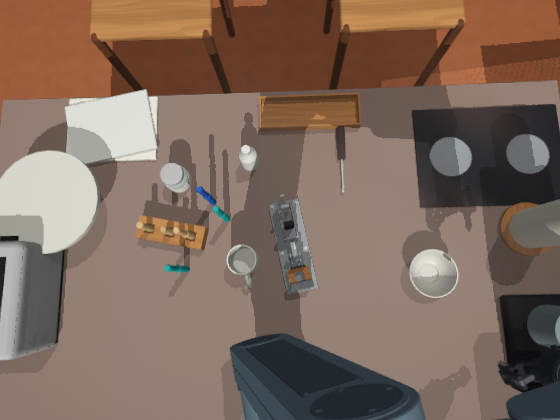

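View pics/scene0.png

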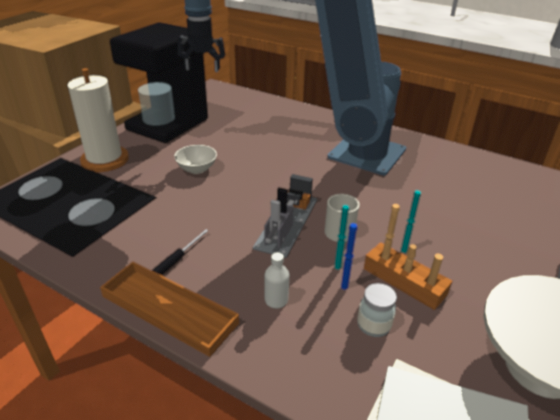

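The top view shows the block at about (172,233), the clamp at about (293,245) and blue and teal decoy sticks near the block. In the scene view, pale sticks stand in the block at about (392,230), (410,255) and (435,270). The part at about (392,230) looks tallest. I'll enlarge both views to confirm.

Run:
```python
from h import *
crop('top0',130,185,325,300,4)
crop('scene0',250,165,460,315,3.8)
```

```text
(no output)
```

View pics/top0_c130_185.png

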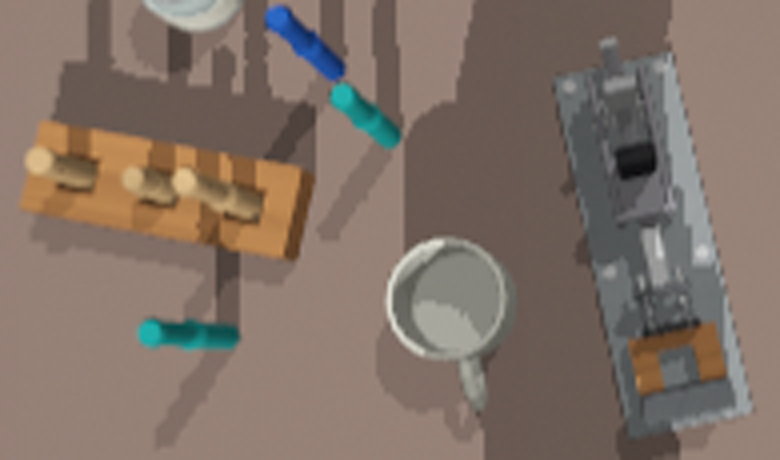

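View pics/scene0_c250_165.png

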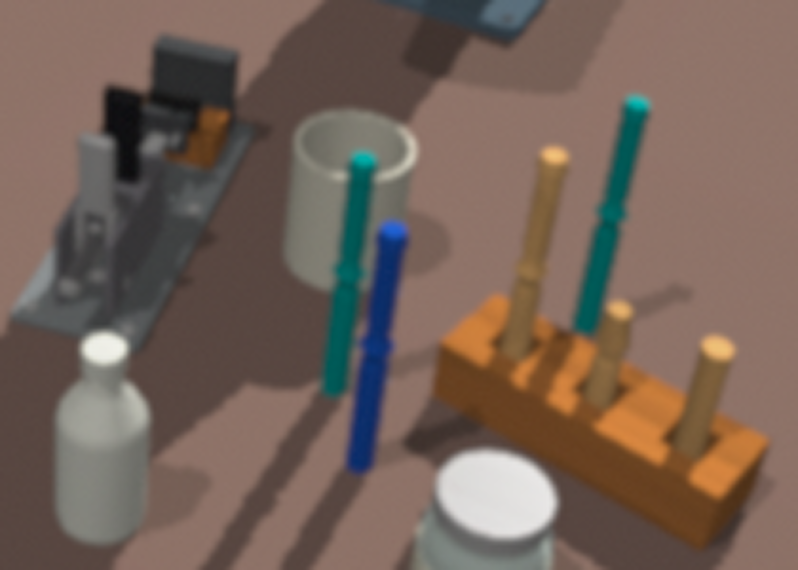

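The only pale tall part is the one at scene crop (554,156), top crop (187,182). It stands in the hole at the block's -y end, and the bead is visible. The teal and blue sticks at scene crop (362,160), (392,232) and (636,104) are decoys. The two shorter pale parts at (619,310) and (716,348) are the stubs. In the clamp, the orange socket is at top crop (680,365), the black grip at (635,160) and the steel trigger at about (612,60). The moving jaw travels toward the robot.

Run:
```python
from h import *
t=load('top0');s=load('scene0')
T=lambda x,y,z: atz(t,130+x/4,185+y/4,z)
S=lambda x,y,z: atz(s,250+x/3.8,165+y/3.8,z)
def tri(a,b):
    (o1,d1),(o2,d2)=a,b
    k=np.linalg.lstsq(np.c_[d1,-d2],o2-o1,rcond=None)[0]; return o1+k[0]*d1,o2+k[1]*d2
print('spindle tri',tri(ray(t,130+187/4,185+182/4),ray(s,250+554/3.8,165+156/3.8)))
print('top',T(187,182,.188),S(554,156,.188))
print('hole mouth',T(246,203,.045))
print('block corners',[T(*p,.045).round(3) for p in [(42,122),(312,172),(290,258),(22,207)]])
print('stubb',T(38,160,.116),'stuba',T(133,181,.108))
print('socket',T(680,365,.035), 'block corners',[T(*p,.035).round(3) for p in [(630,343),(716,323),(727,376),(640,396)]])
print('grip top',T(635,160,.14),S(123,95,.14))
print('trig',T(622,82,.135),T(608,45,.135),S(97,140,.135))
print('base corners',[T(*p,.01).round(3) for p in [(555,77),(670,52),(752,410),(630,437)]])
print('mug',T(450,295,.095))
```

```text
spindle tri (array([0.50290586, 0.24411982, 0.18323674]), array([0.501008  , 0.24880521, 0.18439127]))
top [0.50232643 0.2427114  0.188     ] [0.50612272 0.24998774 0.188     ]
hole mouth [0.50372132 0.2432137  0.045     ]
block corners [array([0.565, 0.389, 0.045]), array([0.524, 0.197, 0.045]), array([0.464, 0.212, 0.045]), array([0.505, 0.401, 0.045])]
stubb [0.52853279 0.36264063 0.116     ] stuba [0.51376861 0.30221403 0.108     ]
socket [ 0.3840674  -0.05709397  0.035     ] block corners [array([ 0.4  , -0.023,  0.035]), array([ 0.412, -0.083,  0.035]), array([ 0.376, -0.089,  0.035]), array([ 0.364, -0.029,  0.035])]
grip top [ 0.51406489 -0.03057508  0.14      ] [ 0.52312811 -0.02177863  0.14      ]
trig [ 0.56585472 -0.02356295  0.135     ] [ 0.59059273 -0.01510464  0.135     ] [ 0.56792055 -0.01383699  0.135     ]
base corners [array([0.593, 0.027, 0.01 ]), array([ 0.609, -0.058,  0.01 ]), array([ 0.352, -0.107,  0.01 ]), array([ 0.335, -0.021,  0.01 ])]
mug [0.43360672 0.09426031 0.095     ]
```

```bash
cat >> h.py <<'E'
def go(p,ydir):
    s=manip.read_state(); R=np.array(s['ee_rot']); y=np.array([*ydir,0.]); y/=np.linalg.norm(y)
    if y@R[:,1]<0: y=-y
    z=np.array([0,0,-1.]); Rt=np.c_[np.cross(y,z),y,z]
    print('dp cm',(R.T@(np.array(p)-s['position'])*100).round(2),'ang',cv2.Rodrigues(R.T@Rt)[0].ravel().round(3),'t',s['time_s'])
E
python3 - <<'E'
from h import *
t=load('top0');s=load('scene0')
T=lambda x,y,z: atz(t,130+x/4,185+y/4,z).round(3)
print('teal1',T(345,95,.18),T(393,142,0),'teal2',T(150,333,.18),T(235,335,0),'blue',T(278,18,.18),T(335,75,0))
go([.495,.23,.30],[-.21,-.978]); go([.495,.23,.30],[.978,-.21])
E
```

```text
teal1 [0.555 0.148 0.18 ] [0.55  0.147 0.   ] teal2 [0.412 0.265 0.18 ] [0.414 0.261 0.   ] blue [0.605 0.19  0.18 ] [0.602 0.19  0.   ]
dp cm [ 54.5  -57.76  -5.43] ang [-0.002  0.     0.595] t 0.1
dp cm [ 54.5  -57.76  -5.43] ang [-0.001 -0.001 -0.976] t 0.1
```

```bash
python3 -c "
from h import *
go([.49,.235,.30],[.983,.183])"
python3 -m crank '[{"dp":[4,-4,-5],"angular":[0,0,-0.17]},{"dp":[8,-9,-6],"angular":[0,0,-0.34]},{"dp":[12,-13,-6],"angular":[0,0,-0.51]},{"dp":[16,-17,-6],"angular":[0,0,-0.68]},{"dp":[20,-21,-6],"angular":[0,0,-0.85]}]' 1
python3 -c "
from h import *
go([.49,.235,.30],[.983,.183])"
```

```text
dp cm [ 54.22 -58.41  -5.43] ang [-1.000e-03 -1.000e-03 -1.371e+00] t 0.1
time_s: 0.72
position: [0.313, -0.2383, 0.3052]
ee_rot: [[0.326, 0.945, 0.0], [0.945, -0.326, 0.0], [0.0, 0.0, -1.0]]
contact_force: [1.0, 0.3, -0.3]
width: 0.085
dp cm [50.51  1.31  0.53] ang [ 0.    -0.    -0.516] t 0.725
```

```bash
python3 -m crank '[{"dp":[6,0.2,0],"angular":[0,0,-0.1]},{"dp":[12,0.3,0],"angular":[0,0,-0.2]},{"dp":[18,0.5,0.2],"angular":[0,0,-0.3]},{"dp":[24,0.7,0.3],"angular":[0,0,-0.4]},{"dp":[30,0.8,0.5],"angular":[0,0,-0.515]}]' 1
python3 -c "
from h import *
go([.49,.235,.30],[.983,.183])"
```

```text
time_s: 1.35
position: [0.4198, 0.0421, 0.3003]
ee_rot: [[-0.181, 0.984, 0.0], [0.984, 0.181, -0.0], [-0.0, 0.0, -1.0]]
contact_force: [1.9, 0.0, 0.6]
width: 0.0854
dp cm [17.7  10.39  0.03] ang [ 0.     0.    -0.002] t 1.35
```

```bash
python3 -m crank '[{"dp":[4.5,2.6,0],"angular":[0,0,0]},{"dp":[9,5.2,0],"angular":[0,0,0]},{"dp":[13.5,7.8,0],"angular":[0,0,0]},{"dp":[17.7,10.4,0],"angular":[0,0,0]},{"dp":[17.7,10.4,0],"angular":[0,0,0]}]' 1
python3 - <<'E'
from h import *
im=snap('wrist','w1'); s=manip.read_state(); print(s['position'],im['xyz'],im['attitude'])
for p in [[.503,.244,.188],[.503,.244,.104],[.503,.244,.045],s['position']]: print(p,proj(im,p))
E
```

```text
time_s: 1.98
position: [0.4907, 0.2354, 0.2991]
ee_rot: [[-0.181, 0.983, -0.002], [0.983, 0.181, 0.0], [0.001, -0.002, -1.0]]
contact_force: [-1.5, -0.8, -0.4]
width: 0.0852
[0.49020611 0.23373402 0.29922994] [0.47850192 0.3068008  0.42770005] [[ 0.98359225 -0.17338015 -0.04985595]
 [ 0.18040129  0.94328647  0.27868621]
 [-0.00129021 -0.28310767  0.95908727]]
[0.503, 0.244, 0.188] [299.6 203.7]
[0.503, 0.244, 0.104] [295.5 181.7]
[0.503, 0.244, 0.045] [293.7 171.8]
[0.49020611 0.23373402 0.29922994] [279.2 286.6]
```

View pics/w1.png

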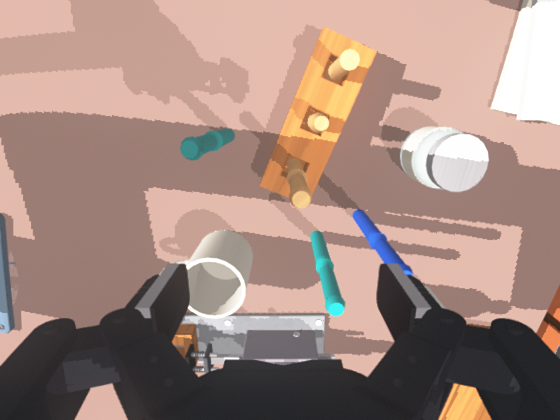

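The wrist view shows the spindle's top at (301,199) and its foot at the hole mouth at (296,167). That is within about 4 px of my estimate.

Run:
```python
from h import *
im=load('w1'); p=atz(im,301,199,.188); q=atz(im,296,167,.045); print(p,q)
print('teals',atz(im,193,150,.18),atz(im,337,308,.18))
go([p[0],p[1],.22],[.983,.183]); go([p[0],p[1],.145],[.983,.183])
```

```text
[0.50335341 0.24784844 0.188     ] [0.50462001 0.2501992  0.045     ]
teals [0.41561036 0.26893098 0.18      ] [0.55518567 0.15398087 0.18      ]
dp cm [1.16 1.56 7.92] ang [-0.002  0.    -0.003] t 2.025
dp cm [ 1.16  1.58 15.42] ang [-0.002  0.    -0.003] t 2.025
```

```bash
python3 -m crank '[{"dp":[1.1,1.55,1],"angular":[0,0,0]},{"dp":[1.1,1.55,5],"angular":[0,0,0]},{"dp":[1.1,1.55,9],"angular":[0,0,0]},{"dp":[1.1,1.55,13],"angular":[0,0,0]},{"dp":[1.1,1.55,15.4],"angular":[0,0,0]}]' 1
python3 -m crank '[{"dp":[0,0,0],"angular":[0,0,0]},{"dp":[0,0,0],"angular":[0,0,0]},{"dp":[0,0,0],"angular":[0,0,0]},{"dp":[0,0,0],"angular":[0,0,0]},{"dp":[0,0,0],"angular":[0,0,0]}]' 0 30
python3 - <<'E'
from h import *
s=manip.read_state(); print(s['position'],s['width'])
E
```

```text
time_s: 2.65
position: [0.5024, 0.2443, 0.1443]
ee_rot: [[-0.176, 0.984, -0.003], [0.984, 0.176, -0.001], [-0.001, -0.003, -1.0]]
contact_force: [-0.6, -0.5, -0.5]
width: 0.0851
time_s: 3.28
position: [0.5039, 0.2464, 0.1476]
ee_rot: [[-0.177, 0.984, 0.001], [0.984, 0.177, 0.0], [0.0, 0.001, -1.0]]
contact_force: [-2.0, -0.7, 5.8]
width: 0.0151
[0.50393722 0.24642178 0.14757048] 0.015112592140851946
```

```bash
python3 -m crank '[{"dp":[0,0,-2],"angular":[0,0,0]},{"dp":[0,0,-5],"angular":[0,0,0]},{"dp":[0,0,-9],"angular":[0,0,0]},{"dp":[0,0,-13],"angular":[0,0,0]},{"dp":[0,0,-15],"angular":[0,0,0]}]' 0 30
python3 - <<'E'
from h import *
s=manip.read_state(); print(s['width']); go([.3855,-.057,.30],[.983,.183]); go([.395,-.03,.30],[.983,.183])
E
```

```text
time_s: 3.9
position: [0.5045, 0.2466, 0.2994]
ee_rot: [[-0.177, 0.984, 0.004], [0.984, 0.177, 0.001], [0.0, 0.004, -1.0]]
contact_force: [0.5, 0.7, -0.5]
width: 0.0153
0.015301053633373229
dp cm [-27.77 -17.1   -0.14] ang [ 0.004 -0.    -0.006] t 3.9
dp cm [-25.28 -15.69  -0.14] ang [ 0.004 -0.    -0.006] t 3.9
```

```bash
python3 -m crank '[{"dp":[-4,-2.5,0],"angular":[0,0,0]},{"dp":[-9,-5.5,0],"angular":[0,0,0]},{"dp":[-14,-8.6,0],"angular":[0,0,0]},{"dp":[-19,-11.7,0],"angular":[0,0,0]},{"dp":[-24,-14.8,0],"angular":[0,0,0]}]' 0 30
python3 -m crank '[{"dp":[-2,-1.2,0],"angular":[0,0,0]},{"dp":[-3.7,-2.3,0],"angular":[0,0,0]},{"dp":[-3.7,-2.3,0],"angular":[0,0,0]},{"dp":[-3.7,-2.3,0],"angular":[0,0,0]},{"dp":[-3.7,-2.3,0],"angular":[0,0,0]}]' 0 30
python3 - <<'E'
from h import *
s=manip.read_state(); im=snap('wrist','w2'); snap('scene','s2'); snap('top','t2')
print(s['position'],s['width'],proj(im,[.385,-.057,.035]),proj(load('s2'),[.385,-.057,.035]),proj(load('t2'),[.385,-.057,.035]))
a=cv2.imread('pics/w2.png'); b=cv2.imread('pics/s2.png')[150:290,230:370]
cv2.imwrite('pics/v2.png',np.hstack([cv2.resize(a,(480,360)),cv2.resize(b,(320,360),interpolation=2)[:, :320]]))
E
```

```text
time_s: 4.53
position: [0.3998, -0.0175, 0.2968]
ee_rot: [[-0.178, 0.984, 0.001], [0.984, 0.178, -0.001], [-0.001, 0.001, -1.0]]
contact_force: [0.2, -1.5, -1.0]
width: 0.0153
time_s: 5.15
position: [0.3848, -0.0559, 0.2964]
ee_rot: [[-0.178, 0.984, 0.0], [0.984, 0.178, 0.0], [0.0, 0.0, -1.0]]
contact_force: [-0.8, -0.4, 0.1]
width: 0.015
[ 0.3848388  -0.05587842  0.29635501] 0.015000023527420796 [281.9 176.7] [295.8 193.9] [300.  275.9]
```

View pics/w2.png

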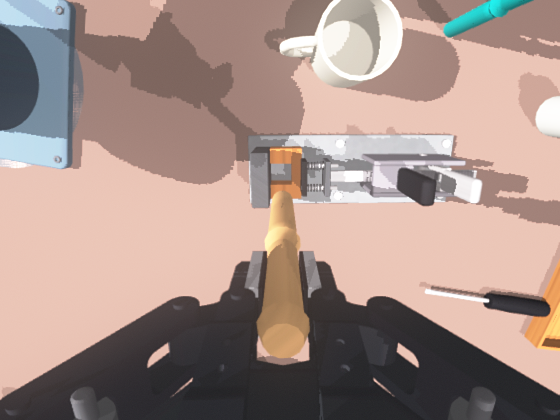

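The wrist view shows the held spindle with its foot at about (283,195). The orange socket is at about (281,172), the grip top at (415,185) and the trigger top at (462,182). I'll zoom in.

```bash
python3 -c "
from h import *
crop('w2',235,125,495,220,3)"
```

```text
(no output)
```

View pics/w2_c235_125.png

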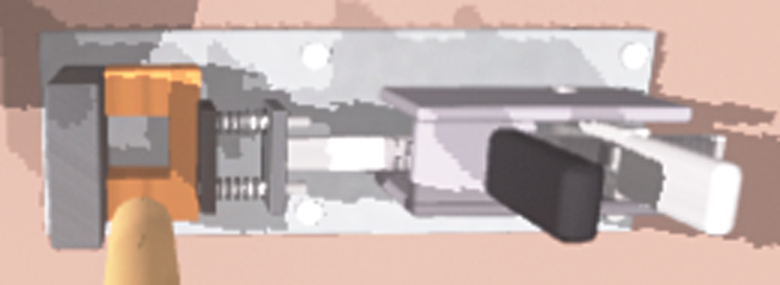

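Zoomed, the hole mouth centre is at crop (139,142), full image (281.3,172.3). The spindle foot's far rim is at crop (142,198). The grip's top face is at about crop (575,205) and the trigger's top at about (722,200). The pad face is at crop x≈205 and the jaw plate at ≈270.

Run:
```python
from h import *
im=load('w2'); W=lambda x,y,z: atz(im,235+x/3,125+y/3,z)
c=W(139,142,.035); print('socket',c)
print('edges',[W(*p,.035).round(4) for p in [(107,142),(170,142),(139,115),(139,170)]])
f=W(142,198,.157); print('foot rim',f,'tcp',manip.read_state()['position'])
ax=np.array([-.983,-.183,0])
g=W(575,205,.14);tr=W(722,200,.135)
for n,p in [('grip',g),('trig',tr),('pad',W(203,140,.068)),('plate',W(270,130,.07)),('base',W(45,230,.0)),('base2',W(652,235,0))]:
    d=p-c; print(n,p.round(4),'x',(d@ax).round(4),'y',(d[1]*ax[0]-d[0]*ax[1]).round(4))
t=load('t2'); print([proj(t,[*f[:2],.157])])
```

```text
socket [ 0.38340377 -0.0518242   0.035     ]
edges [array([ 0.3706, -0.0541,  0.035 ]), array([ 0.3958, -0.0496,  0.035 ]), array([ 0.3815, -0.041 ,  0.035 ]), array([ 0.3854, -0.0632,  0.035 ])]
foot rim [ 0.38369105 -0.04637104  0.157     ] tcp [ 0.3847426 -0.0560327  0.2962425]
grip [ 0.515  -0.0287  0.14  ] x -0.1336 y 0.0014
trig [ 0.5637 -0.0194  0.135 ] x -0.1832 y 0.0011
pad [ 0.4058 -0.0411  0.068 ] x -0.0239 y -0.0064
plate [ 0.4292 -0.0328  0.07  ] x -0.0485 y -0.0104
base [ 0.3495 -0.1051  0.    ] x 0.0431 y 0.0462
base2 [ 0.6253 -0.0576  0.    ] x -0.2367 y 0.05
[array([296.6, 276.7])]
```

```bash
python3 -m crank '[{"dp":[0.34,-0.06,2],"angular":[0,0,0]},{"dp":[0.34,-0.06,5],"angular":[0,0,0]},{"dp":[0.34,-0.06,8],"angular":[0,0,0]},{"dp":[0.34,-0.06,10.5],"angular":[0,0,0]},{"dp":[0.34,-0.06,10.8],"angular":[0,0,0]}]' 0 30
python3 -m crank '[{"dp":[0,0,0],"angular":[0,0,0]},{"dp":[0,0,0],"angular":[0,0,0]},{"dp":[0,0,0],"angular":[0,0,0]},{"dp":[0,0,0],"angular":[0,0,0]},{"dp":[0,0,0],"angular":[0,0,0]}]' 0 30
python3 - <<'E'
from h import *
s=manip.read_state();print(s['position']); w=snap('wrist','w3'); sc=snap('scene','s3')
p=s['position'];q=proj(w,[p[0],p[1],.04]);print(q)
x,y=int(q[0]),int(q[1]); a=cv2.resize(w['pixels'][max(0,y-70):y+60,x-85:x+85,::-1],None,fx=3,fy=3,interpolation=2)
q=proj(sc,[p[0],p[1],.06]);x,y=int(q[0]),int(q[1]); b=cv2.resize(sc['pixels'][y-45:y+20,x-35:x+11,::-1],(276,390),interpolation=2)
b=cv2.copyMakeBorder(b,0,a.shape[0]-b.shape[0],0,0,0) if a.shape[0]>=390 else b[:a.shape[0]]
cv2.imwrite('pics/v3.png',np.hstack([a,b]))
E
```

```text
time_s: 5.92
position: [0.3824, -0.0526, 0.187]
ee_rot: [[-0.178, 0.984, -0.003], [0.984, 0.178, 0.002], [0.002, -0.003, -1.0]]
contact_force: [0.2, -0.9, -0.1]
width: 0.0153
time_s: 6.55
position: [0.3835, -0.0534, 0.1885]
ee_rot: [[-0.177, 0.984, 0.0], [0.984, 0.177, -0.0], [-0.0, 0.0, -1.0]]
contact_force: [0.1, 0.2, -0.5]
width: 0.0152
[ 0.38347876 -0.05340682  0.18849103]
[281.7 199.1]
```

View pics/v3.png

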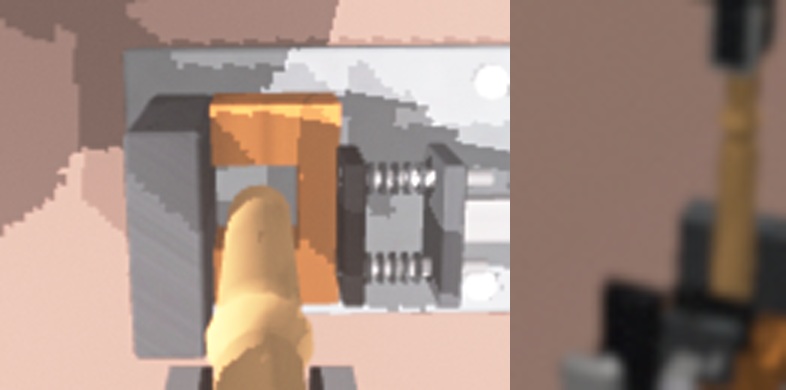

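The foot (crop far rim (264,186)) sits just above the hole (left 213, right 298, far edge 165). I'll compare the two at their actual heights.

Run:
```python
from h import *
im=load('w3'); W=lambda x,y,z: atz(im,196+x/3,129+y/3,z)
R=np.array([[-.178,.984],[.984,.178]])
p=np.array([0.38347876,-0.05340682])
for n,q in [('foot rim',W(264,186,.049)),('foot L',W(231,222,.049)),('foot R',W(298,222,.049)),('hole L',W(213,185,.035)),('hole R',W(298,185,.035)),('hole far',W(256,165,.035))]: print(n,(R@(q[:2]-p)*1000).round(1))
```

```text
foot rim [9.5 2. ]
foot L [-1.1 -7.4]
foot R [-1.1 11.8]
hole L [  6.5 -13.1]
hole R [ 6.5 12.2]
hole far [12.6 -0.3]
```

```bash
python3 -m crank '[{"dp":[-0.1,-0.2,0],"angular":[0,0,0]},{"dp":[-0.1,-0.2,1],"angular":[0,0,0]},{"dp":[-0.1,-0.2,2],"angular":[0,0,0]},{"dp":[-0.1,-0.2,3.2],"angular":[0,0,0]},{"dp":[-0.1,-0.2,4],"angular":[0,0,0]}]' 0 30
python3 -m crank '[{"dp":[0,0,0],"angular":[0,0,0]},{"dp":[0,0,0],"angular":[0,0,0]},{"dp":[0,0,0],"angular":[0,0,0]},{"dp":[0,0,0],"angular":[0,0,0]},{"dp":[0,0,0],"angular":[0,0,0]}]' 0 30
```

```text
time_s: 7.28
position: [0.3812, -0.0545, 0.1472]
ee_rot: [[-0.177, 0.984, -0.001], [0.984, 0.177, 0.001], [0.001, -0.001, -1.0]]
contact_force: [-4.7, 1.6, 43.5]
width: 0.0152
time_s: 7.9
position: [0.3816, -0.0547, 0.1483]
ee_rot: [[-0.177, 0.984, 0.0], [0.984, 0.177, -0.0], [-0.0, 0.0, -1.0]]
contact_force: [0.5, -0.6, 0.1]
width: 0.0151
```

```bash
python3 -m crank '[{"dp":[0,0,0],"angular":[0,0,0]},{"dp":[0,0,0],"angular":[0,0,0]},{"dp":[0,0,0],"angular":[0,0,0]},{"dp":[0,0,0],"angular":[0,0,0]},{"dp":[0,0,0],"angular":[0,0,0]}]' 1
python3 -m crank '[{"dp":[0,0,-1.5],"angular":[0,0,0]},{"dp":[0,0,-4],"angular":[0,0,0]},{"dp":[0,0,-7],"angular":[0,0,0]},{"dp":[0,0,-9],"angular":[0,0,0]},{"dp":[0,0,-10],"angular":[0,0,0]}]' 1
python3 - <<'E'
from h import *
s=manip.read_state();p=s['position'];print(p); w=snap('wrist','w4'); sc=snap('scene','s4');snap('top','t4')
a=cv2.resize(w['pixels'][:,:,::-1],(533,400))
b=cv2.resize(sc['pixels'][150:270,250:330,::-1],(266,400),interpolation=2)
cv2.imwrite('pics/v4.png',np.hstack([a,b]))
E
```

```text
time_s: 8.52
position: [0.3816, -0.0547, 0.1483]
ee_rot: [[-0.177, 0.984, 0.0], [0.984, 0.177, -0.0], [-0.0, 0.0, -1.0]]
contact_force: [-0.9, 0.1, -0.2]
width: 0.0854
time_s: 9.15
position: [0.382, -0.0549, 0.2493]
ee_rot: [[-0.177, 0.984, 0.002], [0.984, 0.177, -0.001], [-0.001, 0.001, -1.0]]
contact_force: [-0.9, 0.4, -0.4]
width: 0.0856
[ 0.38200935 -0.05488713  0.24933733]
```

View pics/v4.png

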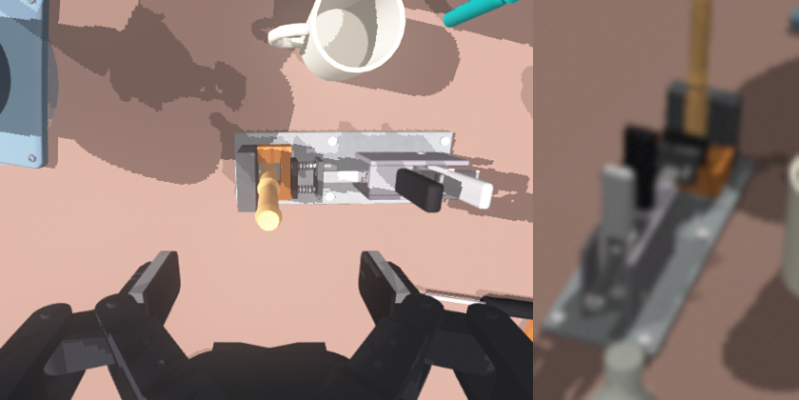

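The spindle stands upright in the socket, released, with its top at about (268,222) in the left panel. The jaw is still clear of it. Next I move above the trigger and grip.

```bash
python3 -m crank '[{"dp":[0,3,0],"angular":[0,0,0]},{"dp":[0.1,7.5,0],"angular":[0,0,0]},{"dp":[0.2,12,0],"angular":[0,0,0]},{"dp":[0.2,15.9,0],"angular":[0,0,0]},{"dp":[0.2,15.9,0],"angular":[0,0,0]}]' 1
python3 - <<'E'
from h import *
import time
s=manip.read_state();p=s['position'];print(p); w=snap('wrist','w5')
s=manip.read_state();print(s['position'],s['ee_rot'])
print(proj(w,[.5169,-.029,.14]),proj(w,[.566,-.0195,.135]))
cv2.imwrite('pics/v5.png',cv2.resize(w['pixels'][80:280,140:400,::-1],None,fx=3,fy=3,interpolation=2))
E
```

```text
time_s: 9.93
position: [0.539, -0.0241, 0.2461]
ee_rot: [[-0.178, 0.984, -0.003], [0.984, 0.178, 0.001], [0.001, -0.002, -1.0]]
contact_force: [-0.1, 0.0, -0.6]
width: 0.0855
[ 0.53902835 -0.02409064  0.24608515]
[ 0.5375273  -0.02421903  0.24629718] [[-1.78006755e-01  9.84022614e-01 -3.61799766e-03]
 [ 9.84028207e-01  1.78010753e-01  8.12365355e-04]
 [ 1.44342837e-03 -3.41560523e-03 -9.99993125e-01]]
[252.2 214.5] [317.2 211.9]
```

View pics/v5.png

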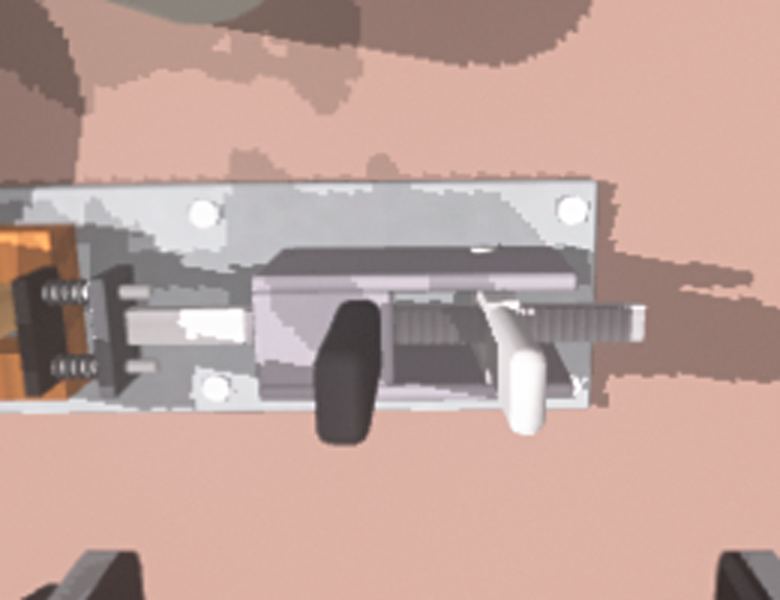

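The close view shows the grip's top face at crop (344,404) and the trigger's top at (527,392). The pad is at x≈22–55, the jaw plate at x≈95–130, and the bar's rear end at (640,322).

Run:
```python
from h import *
im=load('w5'); W=lambda x,y,z: atz(im,140+x/3,80+y/3,z)
p=np.array([.5387,-.0241]); R=np.array([[-.178,.984],[.984,.178]])
for n,q in [('grip',W(344,404,.14)),('gL',W(317,430,.14)),('gR',W(368,430,.14)),('near',W(342,443,.14)),('trig',W(527,392,.135)),('tR',W(545,410,.135)),('tL',W(509,410,.135)),('bolts',W(570,210,.012)),('bolt2',W(205,213,.012)),('barend',W(640,322,.054))]: print(n,q.round(4),(R@(q[:2]-p)*1000).round(1))
```

```text
grip [ 0.5188 -0.0288  0.14  ] [ -1.1 -20.4]
gL [ 0.513  -0.0369  0.14  ] [ -8.  -27.5]
gR [ 0.5259 -0.0346  0.14  ] [ -8.  -14.5]
near [ 0.5199 -0.0392  0.14  ] [-11.6 -21.2]
trig [ 0.5646 -0.0188  0.135 ] [ 0.6 26.4]
tR [ 0.5702 -0.0227  0.135 ] [-4.2 31.3]
tL [ 0.561  -0.0244  0.135 ] [-4.2 21.9]
bolts [0.5851 0.0192 0.012 ] [34.4 53.4]
bolt2 [ 0.4517 -0.0059  0.012 ] [ 33.4 -82.4]
barend [ 0.6099 -0.01    0.054 ] [ 1.2 72.6]
```

```bash
python3 -m crank '[{"dp":[0,0.05,3],"angular":[0,0,0]},{"dp":[0,0.05,6.5],"angular":[0,0,0]},{"dp":[0,0.05,10],"angular":[0,0,0]},{"dp":[0,0.05,12.5],"angular":[0,0,0]},{"dp":[0,0.05,14.1],"angular":[0,0,0]}]' 1
python3 -m crank '[{"dp":[0,-0.5,0],"angular":[0,0,0]},{"dp":[0,-0.9,0],"angular":[0,0,0]},{"dp":[0,-0.9,0],"angular":[0,0,0]},{"dp":[0,-0.9,0],"angular":[0,0,0]},{"dp":[0,-0.9,0],"angular":[0,0,0]}]' 1
python3 - <<'E'
from h import *
s=manip.read_state();print(s['position'],s['contact_force'])
snap('top','t6');snap('scene','s6');w=snap('wrist','w6')
cv2.imwrite('pics/v6.png',cv2.resize(w['pixels'][:,:,::-1],None,fx=1.4,fy=1.4,interpolation=2))
E
```

```text
time_s: 10.6
position: [0.5362, -0.0245, 0.1059]
ee_rot: [[-0.177, 0.984, -0.003], [0.984, 0.177, 0.001], [0.001, -0.003, -1.0]]
contact_force: [0.4, -0.5, -0.3]
width: 0.0859
time_s: 11.22
position: [0.5297, -0.0261, 0.1077]
ee_rot: [[-0.177, 0.984, 0.001], [0.984, 0.177, -0.0], [-0.0, 0.001, -1.0]]
contact_force: [-0.2, 0.4, -0.5]
width: 0.0857
[ 0.52971144 -0.02614037  0.10771584] [-0.18102878  0.37095526 -0.54471808]
```

View pics/v6.png

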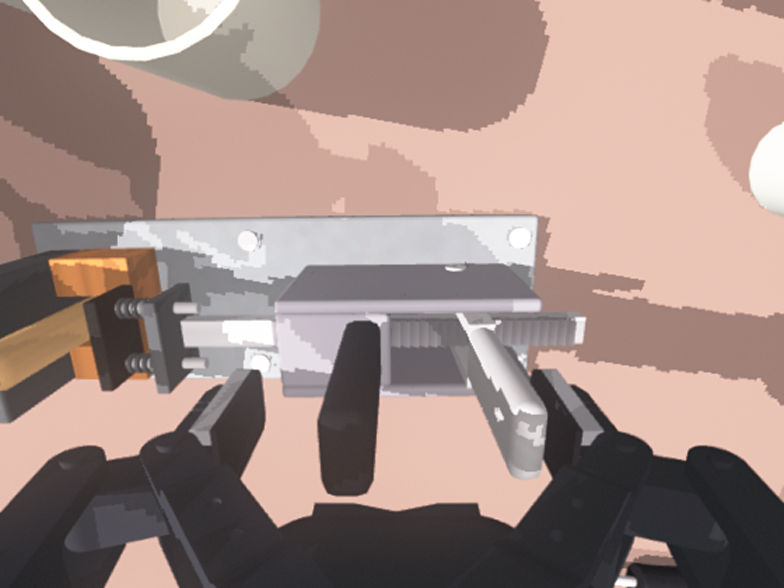

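The fingers straddle the grip at v6 (345,410) and the trigger at (520,430) with clearance on both sides. The housing is below them. First squeeze, tracking the bar end numerically in the wrist view.

```bash
cat > track.py <<'E'
from h import *
import sys
def sub(a,b):  # sub-pixel x shift of patch b (from reference) in search a
    m=cv2.matchTemplate(a,b,cv2.TM_CCOEFF_NORMED); _,v,_,(x,y)=cv2.minMaxLoc(m)
    d=0
    if 0<x<m.shape[1]-1:
        l,c,r=m[y,x-1:x+2]; d=.5*(l-r)/(l-2*c+r)
    return round(float(x+d),2),y,round(float(v),2)
r=load('w6')['pixels']; w=snap('wrist',sys.argv[1]); p=w['pixels']
for n,(x0,y0,x1,y1) in dict(barend=(395,218,425,252),plate=(104,200,138,282),pad=(62,200,100,282),grip=(224,225,275,355),hole=(165,160,190,182)).items():
    m=60 if n!='hole' else 12
    X0=max(0,x0-m);a=p[max(0,y0-8):y1+8,X0:x1+m]; x,y,v=sub(a,r[y0:y1,x0:x1]); print(n,'dx',round(x+X0-x0,2),'dy',y-8,'score',v)
s=manip.read_state(); print(s['time_s'],s['position'].round(4),s['contact_force'].round(1),round(float(s['width']),4))
E
python3 -m crank '[{"dp":[0,-0.2,0],"angular":[0,0,0]},{"dp":[0,-0.2,0],"angular":[0,0,0]},{"dp":[0,-0.2,0],"angular":[0,0,0]},{"dp":[0,-0.2,0],"angular":[0,0,0]},{"dp":[0,-0.2,0],"angular":[0,0,0]}]' 0 30
python3 track.py q1
```

```text
time_s: 12.0
position: [0.5264, -0.0271, 0.1085]
ee_rot: [[-0.178, 0.984, -0.002], [0.984, 0.178, -0.002], [-0.001, -0.002, -1.0]]
contact_force: [-5.5, -2.6, 13.1]
width: 0.033
barend dx -9.94 dy -1 score 0.78
plate dx -8.68 dy -1 score 0.94
pad dx -8.06 dy -2 score 0.94
grip dx 7.24 dy -3 score 0.84
hole dx 5.2 dy -1 score 0.75
12.05 [ 0.5264 -0.0272  0.1085] [-6.3 -1.5 13.1] 0.0335
```

```bash
cat >> track.py <<'E'
ax=np.array([-.983,-.183,0])
def mm(im,q,n):
    R={'barend':(410,235,.054),'plate':(121,241,.054),'pad':(81,241,.054)}
    return 1000*(atz(im,q[0]+R[n][0],q[1]+R[n][1],R[n][2])@ax)
w0=load('w6'); o={}
for n,(x0,y0,x1,y1) in dict(barend=(395,218,425,252),plate=(104,200,138,282),pad=(62,200,100,282)).items():
    X0=max(0,x0-60); x,y,v=sub(p[y0-8:y1+8,X0:x1+60],r[y0:y1,x0:x1]); o[n]=mm(w,(x+X0-x0,y-8),n)-mm(w0,(0,0),n)
print('advance mm',{k:round(float(v),1) for k,v in o.items()},'(valid while patch is in view)')
E
python3 -m crank '[{"dp":[0,0.2,0],"angular":[0,0,0]},{"dp":[0,0.2,0],"angular":[0,0,0]},{"dp":[0,0.2,0],"angular":[0,0,0]},{"dp":[0,0.2,0],"angular":[0,0,0]},{"dp":[0,0.2,0],"angular":[0,0,0]}]' 1
python3 track.py r1
```

```text
time_s: 12.68
position: [0.5289, -0.026, 0.107]
ee_rot: [[-0.177, 0.984, -0.001], [0.984, 0.177, 0.0], [0.0, -0.001, -1.0]]
contact_force: [-0.3, -0.1, -0.5]
width: 0.0854
barend dx -13.52 dy 1 score 0.83
plate dx -13.87 dy 1 score 0.94
pad dx -13.6 dy 1 score 0.93
grip dx 1.21 dy 1 score 0.99
hole dx 0.82 dy 0 score 0.95
12.725 [ 0.5291 -0.026   0.1072] [-0.2 -0.1  0. ] 0.0854
advance mm {'barend': 9.1, 'plate': 9.4, 'pad': 9.5} (valid while patch is in view)
```

```bash
python3 -m crank '[{"dp":[0,-0.2,0],"angular":[0,0,0]},{"dp":[0,-0.2,0],"angular":[0,0,0]},{"dp":[0,-0.2,0],"angular":[0,0,0]},{"dp":[0,-0.2,0],"angular":[0,0,0]},{"dp":[0,-0.2,0],"angular":[0,0,0]}]' 0 30
python3 -m crank '[{"dp":[0,0.2,0],"angular":[0,0,0]},{"dp":[0,0.2,0],"angular":[0,0,0]},{"dp":[0,0.2,0],"angular":[0,0,0]},{"dp":[0,0.2,0],"angular":[0,0,0]},{"dp":[0,0.2,0],"angular":[0,0,0]}]' 1
python3 track.py r2
```

```text
time_s: 13.35
position: [0.5264, -0.0272, 0.1085]
ee_rot: [[-0.178, 0.984, -0.001], [0.984, 0.178, -0.002], [-0.001, -0.002, -1.0]]
contact_force: [-6.7, -2.5, 13.7]
width: 0.0331
time_s: 13.98
position: [0.529, -0.026, 0.107]
ee_rot: [[-0.177, 0.984, -0.001], [0.984, 0.177, 0.0], [0.0, -0.001, -1.0]]
contact_force: [0.7, -0.5, -0.1]
width: 0.0854
barend dx -26.51 dy 2 score 0.7
plate dx -26.4 dy 1 score 0.92
pad dx -25.9 dy 1 score 0.82
grip dx 1.2 dy 1 score 0.99
hole dx 0.81 dy 0 score 0.95
14.025 [ 0.5291 -0.026   0.1071] [-0.   0.3 -0.2] 0.0853
advance mm {'barend': 17.0, 'plate': 17.5, 'pad': 17.7} (valid while patch is in view)
```

```bash
python3 -m crank '[{"dp":[0,-0.2,0],"angular":[0,0,0]},{"dp":[0,-0.2,0],"angular":[0,0,0]},{"dp":[0,-0.2,0],"angular":[0,0,0]},{"dp":[0,-0.2,0],"angular":[0,0,0]},{"dp":[0,-0.2,0],"angular":[0,0,0]}]' 0 30
python3 track.py q3
python3 - <<'E'
from h import *
w=load('q3'); sc=snap('scene','s7')
a=cv2.resize(w['pixels'][180:300,0:200,::-1],None,fx=2.6,fy=2.6,interpolation=2)
b=cv2.resize(sc['pixels'][140:260,250:350,::-1],(250,300),interpolation=2); b=cv2.copyMakeBorder(b,0,a.shape[0]-300,0,0,0)
c=cv2.resize(load('r2')['pixels'][180:300,0:200,::-1],None,fx=2.0,fy=2.0,interpolation=2)
c=cv2.copyMakeBorder(c,0,0,0,a.shape[1]+b.shape[1]-c.shape[1],0)
cv2.imwrite('pics/v7.png',np.vstack([np.hstack([a,b]),c]))
E
```

```text
time_s: 14.65
position: [0.5264, -0.0272, 0.1088]
ee_rot: [[-0.178, 0.984, -0.001], [0.984, 0.178, -0.002], [-0.001, -0.001, -1.0]]
contact_force: [-7.7, -2.1, 14.9]
width: 0.0335
barend dx -35.35 dy 2 score 0.64
plate dx -32.73 dy -2 score 0.91
pad dx -22.83 dy -2 score 0.68
grip dx 7.01 dy -3 score 0.85
hole dx 5.14 dy -1 score 0.76
14.7 [ 0.5265 -0.0272  0.1088] [-7.2 -1.9 13.6] 0.0332
advance mm {'barend': 24.6, 'plate': 25.1, 'pad': 19.3} (valid while patch is in view)
```

View pics/v7.png

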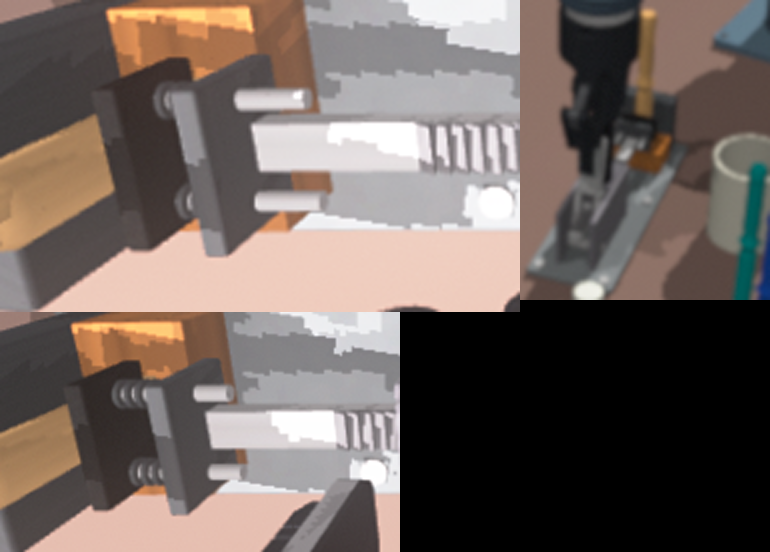

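The third squeeze brought the pad onto the spindle. In the left panel the pad (95–190) touches the wood and the springs are visibly shorter. The plate has advanced 25.1 mm and the pad 19.3 mm, so the pad is pressed in about 5–6 mm (about 7 N). In the right panel the spindle is upright. I'll hold, recheck and hand in.

```bash
python3 -m crank '[{"dp":[0,0,0],"angular":[0,0,0]},{"dp":[0,0,0],"angular":[0,0,0]},{"dp":[0,0,0],"angular":[0,0,0]},{"dp":[0,0,0],"angular":[0,0,0]},{"dp":[0,0,0],"angular":[0,0,0]}]' 0 30
python3 track.py q4 | tail -2
python3 - <<'E'
from h import *
print(manip.hand_in())
E
```

```text
time_s: 15.38
position: [0.5265, -0.0272, 0.1088]
ee_rot: [[-0.178, 0.984, -0.001], [0.984, 0.178, -0.002], [-0.002, -0.001, -1.0]]
contact_force: [-7.2, -3.4, 14.8]
width: 0.0333
15.425 [ 0.5265 -0.0272  0.1088] [-7.6 -3.2 14.5] 0.0331
advance mm {'barend': 24.6, 'plate': 25.1, 'pad': 19.3} (valid while patch is in view)
the job is handed in; nothing more can be done
None
```

I moved the tallest pale spindle from the block's -y end hole to the clamp socket, let it go, and squeezed the trigger three times. I handed in at 15.4 s with the third squeeze still held.

**Last checks:**
- **Pad:** image tracking put the jaw plate 25 mm on from its start and the pad 19 mm. That means the pad is pressed in about 5–6 mm, roughly 7 N. Both readings were the same after a further 0.6 s hold.
- **Trigger:** the gripper opening is 33 mm, which matches a full squeeze, with the grip force set to 30 N.
- **Spindle:** it stood upright in the last scene view, and the gripper was clear of it.

**What disagreed or went less smoothly:**
- The top and wrist cameras differed by about 5 mm in y at the socket. I used the wrist view.
- The spindle touched the socket floor with a brief 43 N reading at the wrist as I set it down. It was back to about 0 by the next reading, but it is above the 40 N figure given for the arm or gripper body.
- The pad force comes from the images only; it was not measured directly.

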